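# Clear, open and hold the photometer hatch at its mark

## Robot

A 6-joint arm with a two-finger parallel gripper is mounted at the origin on the work surface. World frame = base frame: x ahead of the robot, y to its left, z up, the work surface at z = 0. Lengths are in mm, angles in degrees, forces in N, time in s.
With the tool pointing down it reaches from about 350 to 950 mm from the base axis. Payload 17.4 kg.
Tool frame: the origin (TCP) lies at the very end of the fingers, on their centre line; the grasp point (between the pads) lies 19 mm behind it (robot.grip_point_offset is the distance from the TCP to the grasp point, in mm); z points along the fingers, y is the line along which they close (so a half turn about z gives the same grasp; the last joint's range is limited). The gripper opens to 93 mm and grips with 3 to 60 N. Pads are 15 mm wide; open, the fingers measure 128 mm over their backs; the gripper's body (75 mm by 188 mm) begins 65 mm behind the grasp point.
Start: joints at [-67.769, 6.646, 82.598, -0, 90.757, -2.166], TCP at [278.8, -614.738, 197.546] pointing down, gripper open.
Joint ranges: [-162.19, 162.19], [-47.58, 125.68], [4.15, 143.07], [-65.23, 245.23], [0.69, 171.88], [-170.13, 170.13]. Speed limits (degrees/s): [108.29, 108.29, 127.2, 180, 180, 180].

## Interface

Orientations are given as a 3x3 rotation matrix whose columns are the frame's x, y, z axes.
In Python, from rig import telemetry, viewer, order, search_frame, robot gives the robot as it stands.
- The arm moves only by the shell command python3 -m crank 'ROWS' [OPENING] [FORCE]. ROWS is JSON, a list of rows, each a list of 4 numbers: the shift along the world's x, y, z in cm, then the turn about the world's z in degrees. In form: [[x, y, z, yaw], ...]. A call has 1 to 8 rows; each row is the pose to reach, as a shift and turn from the pose commanded when the call began; what a row does not reach only later rows make up. A row lasts 1/10 s, in which the tool goes at most 50 mm and 8.59 degrees, less where a joint would pass 70% of its speed; a pose out of reach is approached as far as the arm can. A call with a gripper value outside its range is refused whole. OPENING is the finger opening in cm, from 0 to 9.3, set as the call begins (- or left out, the last holds). The fingers move at their own pace and stop on an object; FORCE is the grip in N (left out, the last holds). Time passes only in rows, so rows that repeat a pose let the fingers close. It gives the time, the measured TCP pose, the force, the opening and the grip force at its end, in the units of the state.
- telemetry.sense(): the state, without advancing time (a new reading comes with each control period).
- viewer.get_image(name): name is "scene" or "top" or "wrist"; returns a dict with "pixels" (384x512x3 uint8, red, green, blue), "depth" (384x512 float32, mm along the optical axis (not along the pixel's ray), 0 where there is no reading), "vertical_fov" (degrees; the focal length in pixels is half the picture's height over the tangent of half this angle, whatever the lens; pixels are square), "cx", "cy" (the principal point, pixels), "D" ([k1, k2, p1, p2, k3] as OpenCV has them; the pictures are not rectified), "cam_to_world" (4x4, takes a point from camera to world coordinates). Camera axes: x right, y up, looking along -z (the intrinsics and any distortion apply to the point x, -y, -z); pixel columns grow to the right and rows downward; lengths in mm; the calibration is good to about 2 mm. A picture is of the moment at which its call begins.
- order.hand_in(): hands the job in; it is judged then, once.
Trained networks look in a picture, given as the dict that the camera call returned (one of the last four; its "shot" number tells which), for a name from the list of things; names that differ only in an ending like _2 or _b are one class to them, and where a whole thing is asked for, a point or a joint stands for the part that bears it (a point fixed in the world has none). Each returns a list of dicts, best first, with "conf" (0 to 1); they miss things now and then, are a little off and sometimes report something else, mostly with a low value. They report only what shows in the picture. A call takes as long as a camera call. They do not tell look-alikes from the thing itself.
- search_frame(picture, query): "extent" ([left, top, right, bottom] in pixels, round what is visible of it).
The state is a dict: "time_s": time; "joint_pos": joint angles; "qvel": joint speeds; "tau": joint torques, N m; "tcp_pos": TCP position; "tool_rot": TCP orientation; "contact_force": force on the tool from outside, world axes, zero at the start; "torque": the same for the moment, N m; "width": finger opening in mm; "gripper_force": force on a finger pad.
Only numpy, scipy, OpenCV 4.12 (cv2) and the standard library are available. Lean on these libraries where they do the work, as an engineer would, in place of code of your own. Each camera call takes 0.05 s, during which the arm holds its last target. There are 200 camera calls.

## Task

Somebody left two round sample pots and a square cell block on the closed hatch of the photometer: put the pots in the round steel dish and the cell block in the rectangular steel tray before you open the hatch. Then take the hatch by its front bar and lift it until it is level with the marker arm beside it (parallel to it, seen from the side); finish while still holding it there, as it falls shut when let go. Do not shift the marker arm or the other things lying about.

Things in the scene. Friction and masses are not known exactly. Their poses are not given: they have to be found in the camera images.
- hinge_line (a point): Middle of the hatch's hinge axis, on the photometer (fixed cream box: 320 mm deep, 320 wide, 130 tall). Its x points from the photometer's front (robot side) to its back, y along the hinge to the left, z up. The box reaches from 170 mm in front of this point to 150 mm behind it and 160 mm to either side; its top is at this point's height.
- hatch (a joint): Opening angle of the hatch, rad: 0 closed and level, growing as the front edge rises, stop at 1.4. The hatch is a blue plate 170 mm (front to back) x 196 mm x 10 mm thick, lying on the box top, hinged at its back edge, about 0.6 kg; it swings freely and falls shut when let go. Its upper face, closed, is 10.5 mm above hinge_line.
- hatch_bar (a point): Middle of the hatch's grip bar: a round steel bar 12 mm thick, 108 mm long, parallel to the hinge, carried by two 8 mm arms (50 mm left and right of its middle) 40 mm in front of the hatch's front edge, so that it stands free in front of the photometer, 210 mm from the hinge axis (5.5 mm above hinge_line when closed). Nothing is below it down to the table (about 135 mm). It turns with the hatch: x points from the bar to the hinge in the plane of the hatch, y along the bar.
- mark (a joint): Angle of the marker arm, rad, with the same zero and sense as the hatch's: the hatch is at its mark when both read the same. Stiff; stays where it is set (0.5 to 0.95).
- mark_tip (a point): Tip of the marker arm: a thin dark steel arm 100 mm long on the hatch's hinge axis, 130 mm to the left (+y of hinge_line) of the hatch's middle, beside a steel arc with ticks. Its x points from the tip to the hinge axis.
- pot_a_mid (a point): Centre of a round closed sample pot, 30 mm diameter, 45 mm tall, standing on the hatch. White plastic, like the other two things on the hatch.
- pot_b_mid (a point): Centre of the other such pot.
- cell_mid (a point): Centre of the square cell block, a bar 60 mm long (its x) with a 22 x 22 mm section, lying on the hatch. White plastic, like the other two things on the hatch.
- dish: Round steel dish, fixed, open on top, 132 mm wide over the rim (124 at the foot), 30 mm tall, walls 3 mm, floor 3 mm. Origin at the centre of its underside. Room for both pots side by side.
- tray: Rectangular steel tray, fixed, open on top, 130 mm (its x) x 110 mm (its y) x 30 mm tall, walls and floor 3 mm. Origin at the centre of its underside.
- beaker: Bystander, leave alone: glass beaker, 68 mm wide, 90 mm tall.
- reagent: Bystander, leave alone: amber reagent bottle, 60 mm wide, 130 mm tall.
- stopper: Bystander, leave alone: brown rubber stopper, 30 mm wide, 26 mm tall.
- driver: Bystander, leave alone: screwdriver, 180 mm long, lying down.
- mouse: Bystander, leave alone: grey computer mouse, 90 x 55 x 30 mm.
- cap: Bystander, leave alone: aluminium cap with a small knob, 40 mm wide, 20 mm tall, lying on top of the photometer, right of the hatch.
Mind the look-alikes: they are no part of the job. What is shaped like the part that bears cell_mid but blue or orange is not meant.

How it is judged (in metres and radians):
On the way, in this order (a step that is already met when the one before it is completed fails the run):
1. both pots lie released in the round dish and the cell block in the rectangular tray, the hatch still shut (horizontal distance between each of pot_a_mid, pot_b_mid and dish below 0.052 m and z of each of pot_a_mid, pot_b_mid in the frame of dish below 0.036 m and x of cell_mid in the frame of tray between -0.058 and 0.058 m and y of cell_mid in the frame of tray between -0.048 and 0.048 m and z of cell_mid in the frame of tray below 0.036 m and contact force between the fingers and pot_a below 0.05 N and contact force between the fingers and pot_b below 0.05 N and contact force between the fingers and cell below 0.05 N and linear speed of each of pot_a, pot_b, cell below 0.02 m/s and value of joint hatch below 0.1 rad), for 0.1 s.
2. the hatch is held by the fingers, level with the marker arm (angle between the x axis of hatch_bar and the x axis of mark_tip, either way round below 0.08 rad and value of joint hatch above 0.35 rad and contact force between the fingers and hatch above 1 N and velocity of joint hatch between -0.05 and 0.05 rad/s), for 0.3 s.
At the end, for the whole second after the job is handed in: The pots are in the dish and the cell block in the tray (inside the walls, on the floor, at rest, not touched), and the fingers hold the hatch (contact force over 1 N) still and within 0.08 rad (4.5 degrees) of the marker arm's angle, nothing else propping it (all of step 2 and horizontal distance between each of pot_a_mid, pot_b_mid and dish below 0.052 m and z of each of pot_a_mid, pot_b_mid in the frame of dish below 0.036 m and x of cell_mid in the frame of tray between -0.058 and 0.058 m and y of cell_mid in the frame of tray between -0.048 and 0.048 m and z of cell_mid in the frame of tray below 0.036 m and linear speed of each of pot_a, pot_b, cell below 0.02 m/s and contact force between each of the fingers, hatch and pot_a below 0.05 N and contact force between each of the fingers, hatch and pot_b below 0.05 N and contact force between each of the fingers, hatch and cell below 0.05 N and contact force between hatch and beaker below 0.05 N and contact force between hatch and reagent below 0.05 N and contact force between hatch and stopper below 0.05 N and contact force between hatch and driver below 0.05 N and contact force between hatch and mouse below 0.05 N and contact force between hatch and cap below 0.05 N); the arm keeps its last pose, push and grip.
It fails at once if hatch opened before all three things are in their places (value of joint hatch above 0.15 rad and not (horizontal distance between each of pot_a_mid, pot_b_mid and dish below 0.052 m and z of each of pot_a_mid, pot_b_mid in the frame of dish below 0.036 m and x of cell_mid in the frame of tray between -0.058 and 0.058 m and y of cell_mid in the frame of tray between -0.048 and 0.048 m and z of cell_mid in the frame of tray below 0.036 m)).
It fails at once if marker arm shifted (tip by more than 8 mm) (distance of mark_tip from where it was at the start of the episode above 0.008 m).
It fails at once if a bystander shifted by more than 25 mm (distance of any of beaker, reagent, stopper, driver, mouse, cap from where it was at the start of the episode above 0.025 m).
It also fails if it takes over 72 s, if anything falls off the work surface, if the arm or the gripper's body presses on something with over 40 N, if the wrist force passes 120 N, or if a joint passes its speed limit or range.

## Working session

There is one attempt and no reset: what is moved stays moved. The work goes in short steps, Python scripts to look and compute and a shell command to move; the robot and the scene stay as the last step left them, time stands still between calls to the robot, and variables do not carry over. Pictures are saved under pics/ and viewed, at most 10 in all, crops included, and the job is handed in when it is done.

```bash
mkdir -p pics; ls; cat > h.py <<'E'
import numpy as np, cv2, math
from rig import telemetry, viewer, order, search_frame, robot
def K(p):
    f=p["pixels"].shape[0]/2/math.tan(math.radians(p["vertical_fov"])/2)
    return np.array([[f,0,p["cx"]],[0,f,p["cy"]],[0,0,1]])
def cloud(p):
    H,W=p["depth"].shape
    uv=np.stack(np.meshgrid(np.arange(W),np.arange(H)),-1).reshape(-1,1,2).astype(np.float64)
    n=cv2.undistortPoints(uv,K(p),np.array(p["D"],float)).reshape(H,W,2)
    d=p["depth"].astype(float)
    c=np.stack([n[...,0]*d,-n[...,1]*d,-d],-1)
    T=np.array(p["cam_to_world"])
    w=c@T[:3,:3].T+T[:3,3]; w[d<=0]=np.nan
    return w
def save(p,name): cv2.imwrite("pics/"+name+".png",p["pixels"][...,::-1])
E
python3 - <<'E'
from h import *
ims=[]
for n in("scene","top"):
    p=viewer.get_image(n); w=cloud(p); ims.append(p["pixels"]); np.savez(n,w=w,px=p["pixels"])
    for q in("hatch","hatch_bar","mark_tip","pot_a_mid","cell_mid","dish","tray","cap","beaker","reagent","stopper","driver","mouse"):
        for r in search_frame(p,q)[:4]:
            l,t,R,b=r["extent"]; print(n,q,round(r["conf"],2),[round(x) for x in r["extent"]],np.round(w[int((t+b)/2),int((l+R)/2)]))
    save(p,n)
s=telemetry.sense(); print(s["time_s"],s["contact_force"],s["width"])
E
```

```text
pics
scene hatch 0.96 [196, 162, 299, 230] [684.  13. 181.]
scene hatch_bar 0.72 [194, 164, 296, 227] [689.  10. 184.]
scene pot_a_mid 0.73 [236, 190, 248, 211] [692.   2. 173.]
scene cell_mid 0.78 [260, 172, 285, 191] [602.  58. 162.]
scene cell_mid 0.55 [326, 194, 347, 209] [472. 212.  22.]
scene dish 0.82 [108, 169, 161, 207] [ 443. -327.    3.]
scene tray 0.74 [361, 183, 417, 223] [444. 349.   5.]
scene cap 0.66 [168, 222, 187, 238] [ 759. -118.  140.]
scene beaker 0.94 [369, 237, 399, 290] [741. 295.  75.]
scene beaker 0.16 [304, 179, 315, 233] [682. 140. 161.]
scene reagent 0.95 [79, 205, 112, 263] [ 723. -311.   81.]
scene reagent 0.69 [194, 162, 294, 227] [687.   5. 185.]
scene stopper 0.68 [313, 175, 326, 187] [388. 169.  23.]
scene stopper 0.43 [363, 186, 416, 223] [447. 349.   4.]
scene mouse 0.57 [189, 156, 218, 180] [ 365. -151.   31.]
scene mouse 0.47 [194, 160, 297, 230] [687.   9. 185.]
top hatch 0.83 [214, 130, 296, 213] [615.   7. 140.]
top hatch_bar 0.68 [216, 127, 294, 216] [615.   7. 140.]
top hatch_bar 0.36 [192, 76, 321, 218] [665.   5. 186.]
top mark_tip 0.7 [
[... 266 characters left out ...]
ll_mid 0.55 [204, 223, 227, 232] [484. 113.  22.]
top dish 0.84 [354, 222, 401, 266] [ 449. -335.    2.]
top tray 0.77 [112, 211, 154, 259] [457. 342.   5.]
top tray 0.52 [199, 124, 207, 159] [685. 139. 160.]
top cap 0.69 [300, 112, 310, 126] [ 752. -118.  149.]
top cap 0.48 [214, 128, 295, 214] [615.   9. 140.]
top cap 0.41 [200, 126, 207, 160] [677. 138. 168.]
top beaker 0.57 [136, 127, 162, 154] [729. 316.   7.]
top beaker 0.52 [239, 231, 255, 294] [391.  23.  30.]
top reagent 0.88 [364, 139, 392, 168] [ 682. -317.   94.]
top driver 0.93 [238, 231, 257, 292] [394.  24.  20.]
top mouse 0.92 [300, 266, 323, 301] [ 338. -148.   28.]
1.4 [ 0.48889025 -1.02199611  0.49751248] 92.87370529110136
```

```bash
python3 - <<'E'
import cv2,numpy as np
t=cv2.imread("pics/top.png"); s=cv2.imread("pics/scene.png")
a=cv2.resize(t[65:305,100:410],None,fx=2.5,fy=2.5,interpolation=cv2.INTER_CUBIC); cv2.imwrite("pics/topc.png",a[:600])
a=cv2.resize(s[100:260,160:340],None,fx=3.7,fy=3.7,interpolation=cv2.INTER_CUBIC); cv2.imwrite("pics/scc.png",a[:600])
E
```

```text
(no output)
```

View pics/topc.png

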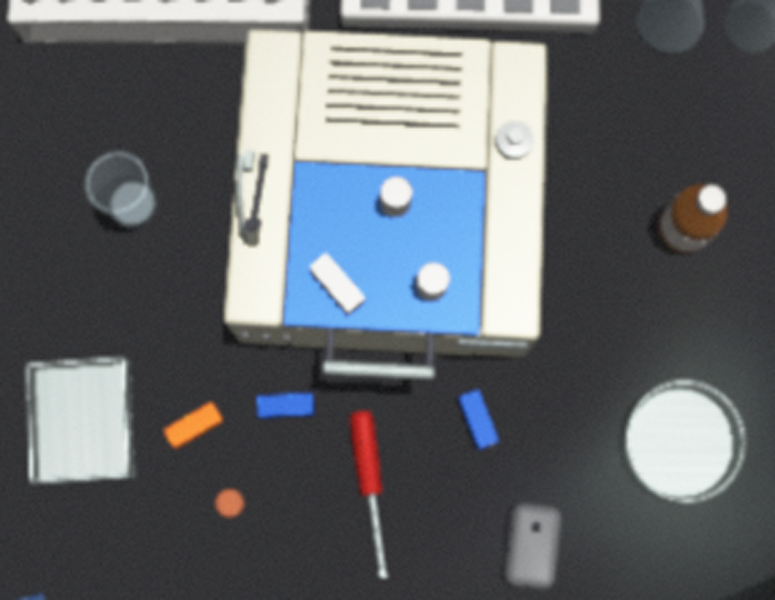

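View pics/scc.png

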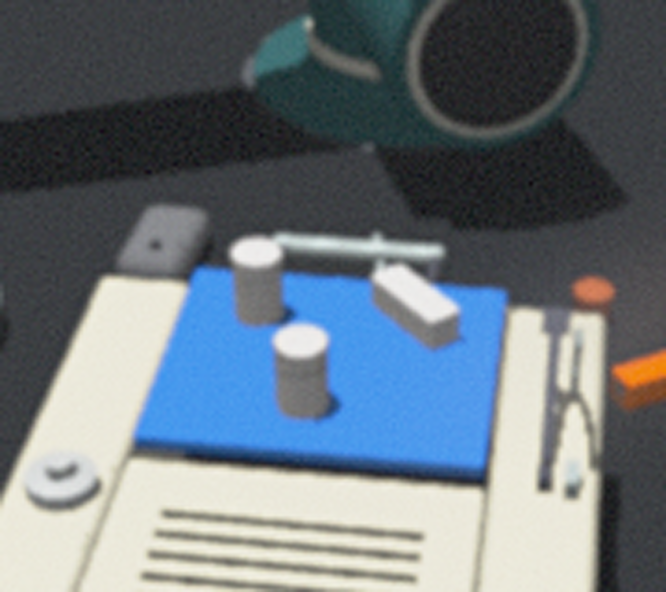

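The only white bar is the cell block on the hatch, at top-picture (235,178), or (337,283) in the crop. The look-alikes are on the table: orange at (177,235), blue at (214,227) and blue at (291,232). The pots are at crop (395,195) and (432,280), and the enlarged scene crop confirms all three. Next I measure them from the depth images.

```bash
python3 - <<'E'
from h import *
for n in("top","scene"):
    d=np.load(n+".npz"); w=d["w"]; px=d["px"].astype(int)
    x,y,z=w[...,0],w[...,1],w[...,2]
    sat=px.max(-1)-px.min(-1)
    blue=(px[...,2]-px[...,0]>60)&(z>120)&(z<160)&(abs(y)<150)&(x>500)
    P=w[blue]; r=cv2.minAreaRect(P[:,:2].astype(np.float32)); print(n,"hatch",np.round(r[0]),np.round(r[1]),r[2],"z",np.median(P[:,2]))
    m=(z>152)&(z<215)&(x>540)&(x<740)&(abs(y)<110)&(sat<60)
    c,l,st,_=cv2.connectedComponentsWithStats(m.astype(np.uint8))
    for i in range(1,c):
        if st[i,4]<25: continue
        Q=w[l==i]; zt=np.percentile(Q[:,2],90); T=Q[Q[:,2]>zt-6]
        r=cv2.minAreaRect(T[:,:2].astype(np.float32)); print(" blob",st[i,4],"ztop",round(zt),np.round(r[0]),np.round(r[1]),round(r[2],1))
    # bar
    m=(x>470)&(x<560)&(z>110)&(z<165)&(abs(y)<80)&~blue&(sat<40)
    Q=w[m]
    if len(Q): print(" bar",np.round(np.median(Q,0)),np.round(np.percentile(Q,[5,95],axis=0)))
    # marker
    m=(px.max(-1)<110)&(y>105)&(y<165)&(x>540)&(x<760)&(z>133)&(z<260)
    Q=w[m]; print(" mark pts",len(Q)); print(np.round(Q[np.argsort(Q[:,0])][::max(1,len(Q)//18)]).tolist())
    for nm,cx,cy in(("dish",449,-332),("tray",450,346)):
        m=(abs(x-cx)<85)&(abs(y-cy)<85)&(z>20)&(z<45); Q=w[m]
        r=cv2.minAreaRect(Q[:,:2].astype(np.float32)); e=cv2.minEnclosingCircle(Q[:,:2].astype(np.float32)); print(nm,np.round(r[0]),np.round(r[1]),round(r[2],1),e,np.median(Q[:,2]))
E
```

```text
top hatch [636.  11.] [198. 177.] 88.26834869384766 z 140.1325502330019
 blob 148 ztop 188 [679.  -0.] [28. 28.] 8.2
 blob 224 ztop 165 [592.  56.] [61. 22.] 41.9
 blob 147 ztop 187 [593. -38.] [29. 28.] 49.4
 bar [514.  12. 139.] [[504. -40. 116.]
 [550.  65. 143.]]
 mark pts 69
[[637.0, 144.0, 186.0], [638.0, 147.0, 183.0], [638.0, 139.0, 181.0], [639.0, 136.0, 187.0], [639.0, 150.0, 135.0], [641.0, 152.0, 159.0], [641.0, 141.0, 188.0], [642.0, 147.0, 134.0], [643.0, 152.0, 160.0], [645.0, 152.0, 165.0], [645.0, 145.0, 183.0], [648.0, 140.0, 183.0], [648.0, 135.0, 181.0], [653.0, 140.0, 182.0], [660.0, 141.0, 177.0], [665.0, 139.0, 176.0], [676.0, 141.0, 164.0], [681.0, 138.0, 165.0], [691.0, 139.0, 159.0], [699.0, 137.0, 156.0], [710.0, 139.0, 145.0], [716.0, 139.0, 144.0], [720.0, 137.0, 141.0]]
dish [ 453. -321.] [128. 131.] 45.0 ((452.68023681640625, -319.93939208984375), 66.53084564208984) 27.595164059470335
tray [462. 342.] [132. 111.] 5.2 ((462.4936828613281, 342.90093994140625), 84.36428833007812) 28.50249450472529
scene hatch [634.  10.] [196. 176.] 88.4570541381836 z 140.
[... 236 characters left out ...]
.0, 188.0], [638.0, 143.0, 188.0], [639.0, 145.0, 189.0], [640.0, 135.0, 189.0], [706.0, 141.0, 149.0], [708.0, 141.0, 146.0], [712.0, 139.0, 139.0], [715.0, 139.0, 144.0], [721.0, 137.0, 144.0], [723.0, 139.0, 145.0], [728.0, 138.0, 141.0], [728.0, 138.0, 139.0], [729.0, 140.0, 137.0], [729.0, 140.0, 135.0], [730.0, 152.0, 134.0], [730.0, 136.0, 138.0], [731.0, 136.0, 136.0], [731.0, 136.0, 141.0], [731.0, 138.0, 139.0], [732.0, 138.0, 137.0], [732.0, 152.0, 134.0]]
dish [ 452. -320.] [132. 129.] 39.3 ((450.31500244140625, -320.25909423828125), 69.46087646484375) 26.6152495252706
tray [462. 342.] [137. 111.] 5.1 ((460.69451904296875, 341.0187683105469), 84.86231994628906) 26.019683597032895
```

```bash
python3 - <<'E'
from h import *
s=telemetry.sense(); print(np.round(s["tool_rot"],3), s["tcp_pos"], robot.grip_point_offset)
E
python3 -m crank '[[3,5,1,0],[6,10,2,0],[8,14.5,3,0],[10.5,19,3.5,0],[13,23.5,4,0],[15,28,4.5,0],[17,32,5,0],[17,32,5,0]]' 6 20
```

```text
[[ 0.911  0.413  0.   ]
 [ 0.413 -0.911 -0.   ]
 [ 0.     0.    -1.   ]] [ 278.80305336 -614.73743702  197.56488703] 18.8
time_s: 2.2
tcp_pos: [450.2, -291.5, 248.6]
tool_rot: [[0.91, 0.416, 0.002], [0.416, -0.91, -0.0], [0.001, 0.001, -1.0]]
contact_force: [-0.4, 0.2, 0.9]
width: 60.1
gripper_force: 0.0
```

```bash
python3 -m crank '[[2,4,0,8.2],[4,8,0,16.4],[6,12,0,24.6],[8,16,0,32.8],[10,19,0,41],[12,22,0,49.2],[14,25,0,57.4],[14.4,25.7,0,65.6]]' >/dev/null
python3 -m crank '[[0,0,0,0],[0,0,0,0],[0,0,-1.5,0],[0,0,-3,0],[0,0,-4,0],[0,0,-4,0]]'
python3 - <<'E'
from h import *
p=viewer.get_image("wrist"); w=cloud(p); x,y,z=np.moveaxis(w,-1,0); px=p["pixels"].astype(int)
m=(z>152)&(z<200)&(x>540)&(x<740)&(abs(y)<110)
c,l,st,_=cv2.connectedComponentsWithStats(m.astype(np.uint8))
for i in range(1,c):
    if st[i,4]<60: continue
    Q=w[l==i]; zt=np.percentile(Q[:,2],90); T=Q[abs(Q[:,2]-zt)<4]; r=cv2.minAreaRect(T[:,:2].astype(np.float32)); print(st[i],round(zt),np.round(r[0],1),np.round(r[1]),round(r[2],1))
save(p,"w1")
E
```

```text
time_s: 3.6
tcp_pos: [591.9, -38.0, 205.1]
tool_rot: [[0.001, 1.0, -0.003], [1.0, -0.001, 0.0], [0.0, -0.003, -1.0]]
contact_force: [0.3, 1.1, -0.2]
width: 60.0
gripper_force: 0.0
[ 211   20   92   92 3410] 165 [591.  58.] [60. 22.] 41.7
[ 357  131   64   55 2584] 187 [678.    1.4] [30. 31.] 71.1
[ 235  183   47   57 2093] 187 [592.3 -36.2] [30. 31.] 0.5
```

```bash
python3 -m crank '[[0,0.15,-2,0],[0,0.15,-3.8,0],[0,0.15,-5.1,0],[0,0.15,-5.1,0]]' >/dev/null
python3 -m crank '[[0,0,0,0],[0,0,0,0],[0,0,0,0],[0,0,0,0],[0,0,0.5,0],[0,0,2,0],[0,0,5,0],[0,0,8,0]]' 1 20
```

```text
time_s: 4.85
tcp_pos: [592.6, -36.2, 238.6]
tool_rot: [[0.0, 1.0, 0.0], [1.0, -0.0, -0.0], [-0.0, 0.0, -1.0]]
contact_force: [0.1, 0.3, 0.4]
width: 28.4
gripper_force: 20.0
```

```bash
python3 -m crank '[[-1,-2.5,0,0],[-3,-6.5,0,0],[-5,-11,0,0],[-7,-15.5,0,0],[-9,-20,0,0],[-11.2,-24.5,0,0],[-13.1,-28.6,0,0],[-14.1,-30.8,0,0]]' >/dev/null
python3 -m crank '[[0,0,-3,0],[0,0,-7,0],[0,0,-11,0],[0,0,-15,0],[0,0,-18,0],[0,0,-20,0],[0,0,-21.4,0],[0,0,-21.4,0]]'
```

```text
time_s: 6.45
tcp_pos: [451.5, -344.0, 21.8]
tool_rot: [[0.0, 1.0, -0.001], [1.0, -0.0, 0.001], [0.001, -0.001, -1.0]]
contact_force: [-0.6, 0.5, 0.0]
width: 28.4
gripper_force: 20.0
```

```bash
python3 -m crank '[[0,0,-0.3,0],[0,0,-0.3,0]]' 
python3 -m crank '[[0,0,0,0],[0,0,0,0],[0,0,0,0],[0,0,2,0],[0,0,6,0],[0,0,11,0],[0,0,16,0],[0,0,20.5,0]]' 4.4
python3 -m crank '[[2,3,1,0],[5,7,1.5,0],[7.5,11,2,0],[10,15,2,0],[12.5,19,2,0],[15,23,2,0],[17.5,27,2,0],[20,31,2,0]]' 6 >/dev/null
python3 -m crank '[[2.6,3.4,0,0],[2.6,3.4,0,0],[2.6,3.4,-2,0],[2.6,3.4,-4,0],[2.6,3.4,-4,0]]'
```

```text
time_s: 6.65
tcp_pos: [452.3, -344.6, 20.7]
tool_rot: [[0.0, 1.0, 0.001], [1.0, -0.0, -0.001], [-0.001, 0.001, -1.0]]
contact_force: [-0.3, 0.0, 0.2]
width: 28.2
gripper_force: 20.0
time_s: 7.45
tcp_pos: [451.6, -344.1, 227.4]
tool_rot: [[0.0, 1.0, 0.001], [1.0, -0.0, -0.001], [-0.001, 0.001, -1.0]]
contact_force: [-0.2, -0.4, -0.2]
width: 44.1
gripper_force: 0.0
time_s: 8.75
tcp_pos: [676.7, -0.5, 201.8]
tool_rot: [[0.0, 1.0, -0.004], [1.0, -0.0, 0.0], [0.0, -0.004, -1.0]]
contact_force: [-0.3, -0.5, -0.5]
width: 59.9
gripper_force: 0.0
```

```bash
python3 -m crank '[[0,0.15,0,0],[0,0.15,0,0],[0,0.15,0,0]]'
python3 - <<'E'
from h import *
p=viewer.get_image("top"); w=cloud(p); x,y,z=np.moveaxis(w,-1,0)
m=(z>38)&(z<60)&(np.hypot(x-452,y+320)<64); Q=w[m]; print(len(Q),np.median(Q,0),np.ptp(Q,axis=0))
E
```

```text
time_s: 9.05
tcp_pos: [678.1, 1.1, 205.9]
tool_rot: [[0.0, 1.0, 0.002], [1.0, -0.0, -0.0], [-0.0, 0.002, -1.0]]
contact_force: [-0.9, -0.2, 0.3]
width: 60.2
gripper_force: 0.0
111 [ 454.03535214 -345.46897463   47.78927213] [27.25201667 31.60898686 14.00628415]
```

Pot b stands upright in the dish. Next is pot a.

```bash
python3 -m crank '[[0,0,-2,0],[0,0,-3.8,0],[0,0,-4.9,0],[0,0,-4.9,0],[0,0,-4.9,0]]' >/dev/null
python3 -m crank '[[0,0,0,0],[0,0,0,0],[0,0,0,0],[0,0,0,0],[0,0,0.5,0],[0,0,2,0],[0,0,5,0],[0,0,8,0]]' 1 20
python3 -m crank '[[-2,-2.8,0,0],[-4.5,-6.3,0,0],[-7,-9.8,0,0],[-9.5,-13.3,0,0],[-12,-16.8,0,0],[-14.5,-20.3,0,0],[-17,-23.8,0,0],[-19.5,-26.5,0,0]]' >/dev/null
python3 -m crank '[[-2,-2,0,0],[-3.1,-3.1,0,0],[-3.1,-3.1,0,0],[-3.1,-3.1,-4,0],[-3.1,-3.1,-8,0],[-3.1,-3.1,-12,0],[-3.1,-3.1,-15,0],[-3.1,-3.1,-15,0]]'
```

```text
time_s: 10.4
tcp_pos: [677.7, 1.3, 237.6]
tool_rot: [[0.0, 1.0, 0.0], [1.0, -0.0, -0.0], [-0.0, 0.0, -1.0]]
contact_force: [0.8, 0.5, -0.6]
width: 27.9
gripper_force: 20.0
time_s: 12.0
tcp_pos: [451.0, -292.8, 81.9]
tool_rot: [[-0.001, 1.0, -0.005], [1.0, 0.001, 0.004], [0.004, -0.005, -1.0]]
contact_force: [-0.2, -0.3, 0.2]
width: 28.3
gripper_force: 20.0
```

```bash
python3 -m crank '[[0,0,-2.5,0],[0,0,-4.5,0],[0,0,-6,0],[0,0,-6.6,0],[0,0,-6.6,0],[0,0,-6.6,0]]'
python3 -m crank '[[0,0,0,0],[0,0,0,0],[0,0,0,0],[0,0,2,0],[0,0,6,0],[0,0,11,0],[0,0,16,0],[0,0,20.5,0]]' 4.4
```

```text
time_s: 12.6
tcp_pos: [452.4, -295.0, 20.7]
tool_rot: [[-0.0, 1.0, 0.001], [1.0, 0.0, -0.001], [-0.001, 0.001, -1.0]]
contact_force: [-0.1, 0.0, -0.9]
width: 28.4
gripper_force: 20.0
time_s: 13.4
tcp_pos: [451.6, -294.6, 227.4]
tool_rot: [[0.0, 1.0, 0.001], [1.0, -0.0, -0.001], [-0.001, 0.001, -1.0]]
contact_force: [-0.7, 0.1, 0.0]
width: 44.0
gripper_force: 0.0
```

```bash
python3 -m crank '[[1.3,3.5,0,-6],[3,7.8,0,-12],[4.7,12,0,-18],[6.4,16.3,0,-24],[8.1,20.5,0,-30],[9.8,24.8,0,-36],[11.5,29,0,-42],[13.2,33.3,0,-48]]' 4.5 >/dev/null
python3 -m crank '[[0.7,1.95,0,0],[0.7,1.95,0,0],[0.7,1.95,-2,0],[0.7,1.95,-4,0],[0.7,1.95,-4,0],[0.7,1.95,-4,0]]'
python3 - <<'E'
from h import *
p=viewer.get_image("top"); w=cloud(p); x,y,z=np.moveaxis(w,-1,0)
m=(z>38)&(z<60)&(np.hypot(x-452,y+320)<64)
c,l,st,ce=cv2.connectedComponentsWithStats(m.astype(np.uint8))
for i in range(1,c): Q=w[l==i]; print(len(Q),np.median(Q,0))
p=viewer.get_image("wrist"); w=cloud(p); x,y,z=np.moveaxis(w,-1,0)
m=(z>155)&(z<175)&(abs(x-591)<50)&(abs(y-57)<50)
c,l,st,_=cv2.connectedComponentsWithStats(m.astype(np.uint8))
for i in range(1,c):
    if st[i,4]<60: continue
    T=w[l==i]; r=cv2.minAreaRect(T[:,:2].astype(np.float32)); print(st[i],np.median(T[:,2]),np.round(r[0],1),np.round(r[1]),round(r[2],1))
E
```

```text
time_s: 14.8
tcp_pos: [590.6, 57.0, 185.2]
tool_rot: [[0.744, 0.669, -0.0], [0.669, -0.744, -0.0], [-0.0, 0.0, -1.0]]
contact_force: [-0.1, -0.4, 1.1]
width: 45.0
gripper_force: 0.0
103 [ 453.76442953 -294.89082839   48.03831938]
113 [ 454.16050649 -345.55063266   46.9869018 ]
[ 241  171   34   87 2846] 163.6972194857158 [591.3  58. ] [61. 22.] 41.5
```

```bash
python3 -m crank '[[0,0.05,-1.5,0],[0,0.05,-3,0],[0,0.05,-4,0],[0,0.05,-4,0],[0,0.05,-4,0]]' >/dev/null
python3 -m crank '[[0,0,0,0],[0,0,0,0],[0,0,0,0],[0,0,0,0],[0,0,0.5,0],[0,0,2,0],[0,0,5,0],[0,0,8,0]]' 0.8 25
```

```text
time_s: 16.2
tcp_pos: [590.7, 58.2, 226.6]
tool_rot: [[0.743, 0.669, 0.0], [0.669, -0.743, 0.0], [0.0, 0.0, -1.0]]
contact_force: [0.1, -0.1, 0.5]
width: 8.2
gripper_force: 0.0
```

Missed: the fingers closed to 8 mm, so I look.

```bash
python3 - <<'E'
from h import *
p=viewer.get_image("wrist"); w=cloud(p); x,y,z=np.moveaxis(w,-1,0); save(p,"w2")
m=(z>152)&(z<195)&(x>530)&(x<740)&(abs(y)<110)
c,l,st,_=cv2.connectedComponentsWithStats(m.astype(np.uint8))
for i in range(1,c):
    if st[i,4]<60: continue
    T=w[l==i]; r=cv2.minAreaRect(T[:,:2].astype(np.float32)); print(st[i],np.median(T[:,2]),np.round(r[0],1),np.round(r[1]),round(r[2],1))
E
```

```text
[ 244  158   29   76 2087] 163.7310860475119 [591.5  58.4] [60. 22.] 42.2
```

View pics/w2.png

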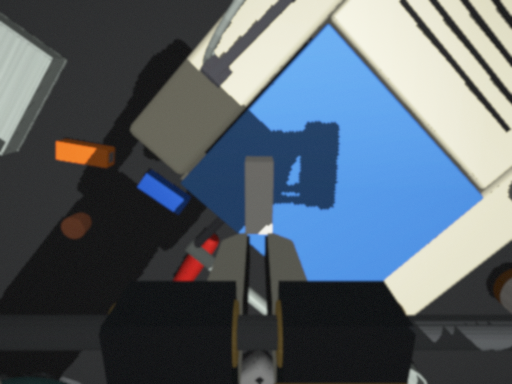

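```bash
python3 -m crank '[[0,0,0,0],[0,0,-2,0],[0,0,-4.5,0],[0,0,-7,0],[0,0,-8,0],[0,0,-8,0],[0,0,-8,0],[0,0,-8,0]]' 4.5 25
python3 -m crank '[[0,0,-0.2,0],[0,0,-0.25,0],[0,0,-0.25,0],[0,0,-0.25,0]]'
python3 -m crank '[[0,0,0,0],[0,0,0,0],[0,0,0,0],[0,0,0,0],[0,0,0,0],[0,0,0,0]]' 0.8 25
```

```text
time_s: 17.05
tcp_pos: [591.3, 58.3, 146.0]
tool_rot: [[0.743, 0.669, 0.002], [0.669, -0.743, 0.0], [0.001, 0.001, -1.0]]
contact_force: [-0.2, 0.6, 0.8]
width: 45.1
gripper_force: 0.0
time_s: 17.45
tcp_pos: [590.8, 58.3, 142.2]
tool_rot: [[0.743, 0.669, 0.0], [0.669, -0.743, 0.0], [0.0, 0.0, -1.0]]
contact_force: [0.8, 0.5, 0.8]
width: 45.1
gripper_force: 0.0
time_s: 18.05
tcp_pos: [590.8, 58.3, 142.0]
tool_rot: [[0.743, 0.669, -0.0], [0.669, -0.743, 0.0], [-0.0, -0.0, -1.0]]
contact_force: [0.8, 0.2, 0.1]
width: 8.4
gripper_force: 0.0
```

```bash
python3 - <<'E'
from h import *
p=viewer.get_image("wrist"); w=cloud(p); x,y,z=np.moveaxis(w,-1,0); save(p,"w3")
q=viewer.get_image("scene"); w2=cloud(q)
cv2.imwrite("pics/w3.png",np.hstack([cv2.resize(p["pixels"][100:300,150:370],(400,364)),cv2.resize(q["pixels"][140:240,190:300],(400,364))])[...,::-1])
for ww in(w,w2):
  x,y,z=np.moveaxis(ww,-1,0)
  m=(z>152)&(z<172)&(x>530)&(x<740)&(abs(y)<110)
  T=ww[m]; print(len(T),np.median(T,0),np.percentile(T,[2,98],axis=0).round())
E
```

```text
3035 [601.27222014  66.83876914 163.72616708] [[570.  40. 155.]
 [619.  84. 170.]]
202 [603.07970737  63.27151657 161.41269103] [[578.  33. 153.]
 [619.  82. 171.]]
```

View pics/w3.png

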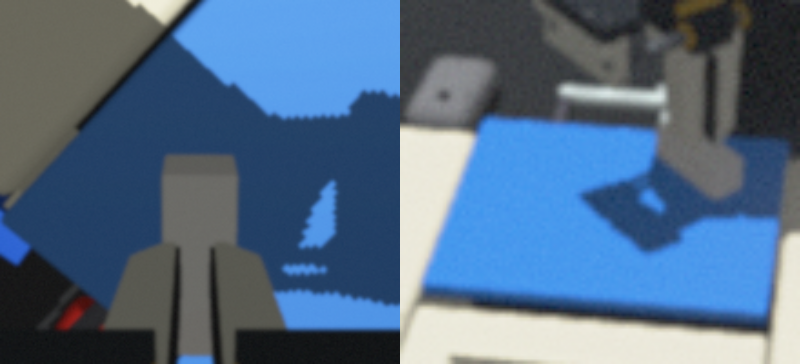

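```bash
python3 - <<'E'
from h import *
p=viewer.get_image("wrist"); w=cloud(p)
for r in (238,245,255,265,275): print(r,[(c,*np.round(w[r,c]).astype(int)) for c in (228,240,256,272,284)])
q=viewer.get_image("scene"); w=cloud(q); px=q["pixels"].astype(int)
s=telemetry.sense(); print(s["tcp_pos"],s["joint_pos"])
for c in (264,268,272,276,280):
  print(c,[(r,*np.round(w[r,c]).astype(int)) for r in range(160,196,4)])
E
```

```text
238 [(228, np.int64(588), np.int64(76), np.int64(171)), (240, np.int64(592), np.int64(71), np.int64(171)), (256, np.int64(595), np.int64(63), np.int64(164)), (272, np.int64(603), np.int64(59), np.int64(171)), (284, np.int64(607), np.int64(55), np.int64(172))]
245 [(228, np.int64(588), np.int64(76), np.int64(179)), (240, np.int64(592), np.int64(71), np.int64(180)), (256, np.int64(591), np.int64(60), np.int64(163)), (272, np.int64(602), np.int64(59), np.int64(179)), (284, np.int64(606), np.int64(55), np.int64(179))]
255 [(228, np.int64(588), np.int64(75), np.int64(189)), (240, np.int64(592), np.int64(71), np.int64(190)), (256, np.int64(587), np.int64(56), np.int64(164)), (272, np.int64(602), np.int64(60), np.int64(189)), (284, np.int64(606), np.int64(56), np.int64(189))]
265 [(228, np.int64(589), np.int64(75), np.int64(200)), (240, np.int64(593), np.int64(71), np.int64(199)), (256, np.int64(582), np.int64(52), np.int64(163)), (272, np.int64(602), np.int64(60), np.int64(198)), (284, np.int64(606), np.int64(56), np.int64(199))]
275 [(228, np.int64(590), np.int64(74), np.int64(208)), (240
[... 1957 characters left out ...]
95), np.int64(66), np.int64(171)), (180, np.int64(596), np.int64(66), np.int64(161)), (184, np.int64(614), np.int64(67), np.int64(164)), (188, np.int64(620), np.int64(68), np.int64(157)), (192, np.int64(621), np.int64(68), np.int64(147))]
280 [(160, np.int64(591), np.int64(73), np.int64(210)), (164, np.int64(589), np.int64(73), np.int64(199)), (168, np.int64(590), np.int64(74), np.int64(190)), (172, np.int64(589), np.int64(74), np.int64(178)), (176, np.int64(344), np.int64(62), np.int64(1)), (180, np.int64(597), np.int64(75), np.int64(163)), (184, np.int64(610), np.int64(76), np.int64(161)), (188, np.int64(615), np.int64(76), np.int64(154)), (192, np.int64(612), np.int64(76), np.int64(141))]
```

The cameras show the fingertips at about z 167 when telemetry reads TCP z 142. So the real tips are about 24 mm above the reported TCP, and the fingers closed above the block. I'll reopen and go lower, watching the force.

```bash
python3 -m crank '[[0,0,0.5,0],[0,0,0.5,0],[0,0,0.5,0],[0,0,0,0],[0,0,-0.5,0],[0,0,-1,0],[0,0,-1.5,0],[0,0,-1.5,0]]' 4.5 25
python3 -m crank '[[0,0,-0.3,0],[0,0,-0.5,0],[0,0,-0.5,0],[0,0,-0.5,0]]'
python3 -m crank '[[0,0,0,0],[0,0,0,0],[0,0,0,0],[0,0,0,0],[0,0,0,0]]' 0.8 25
```

```text
time_s: 19.05
tcp_pos: [590.4, 58.2, 125.9]
tool_rot: [[0.743, 0.669, -0.001], [0.669, -0.743, -0.0], [-0.001, -0.001, -1.0]]
contact_force: [-0.3, 0.2, 0.5]
width: 44.8
gripper_force: 0.0
time_s: 19.45
tcp_pos: [590.9, 58.3, 122.2]
tool_rot: [[0.743, 0.669, 0.0], [0.669, -0.743, 0.0], [0.0, 0.0, -1.0]]
contact_force: [-0.0, -0.6, -0.5]
width: 45.0
gripper_force: 0.0
time_s: 19.95
tcp_pos: [590.8, 58.3, 122.1]
tool_rot: [[0.743, 0.669, 0.0], [0.669, -0.743, -0.0], [0.0, 0.0, -1.0]]
contact_force: [0.6, 0.5, 0.8]
width: 21.8
gripper_force: 25.0
```

```bash
python3 -m crank '[[0,0,1,0],[0,0,3,0],[0,0,6,0],[0,0,9,0],[0,0,9,0]]' 
python3 -m crank '[[-1.3,2.7,0,-4.6],[-3,6.5,0,-9.2],[-4.7,10.3,0,-13.8],[-6.4,14.1,0,-18.4],[-8.1,17.9,0,-23],[-9.8,21.7,0,-27.6],[-11.5,25.5,0,-32.2],[-12.9,28.4,0,-37]]' 
python3 -m crank '[[0,0,0,0],[0,0,-3,0],[0,0,-7,0],[0,0,-11,0],[0,0,-14,0],[0,0,-15,0],[0,0,-15,0],[0,0,-15,0]]'
python3 - <<'E'
from h import *
p=viewer.get_image("top"); w=cloud(p); x,y,z=np.moveaxis(w,-1,0); save(p,"t4")
p=viewer.get_image("scene"); w=cloud(p); cv2.imwrite("pics/s4.png",cv2.resize(p["pixels"][120:260,320:460],(700,600))[...,::-1])
px=p["pixels"].astype(int); x,y,z=np.moveaxis(w,-1,0)
m=(px.min(-1)>110)&(np.hypot(x-462,y-342)<50)&(z>33)&(z<150); print(np.percentile(w[m],[2,50,98],axis=0).round())
E
```

```text
time_s: 20.45
tcp_pos: [592.1, 58.4, 217.4]
tool_rot: [[0.743, 0.669, 0.006], [0.669, -0.743, 0.0], [0.005, 0.004, -1.0]]
contact_force: [-0.4, -0.3, -0.6]
width: 22.0
gripper_force: 25.0
time_s: 21.25
tcp_pos: [460.5, 344.1, 212.1]
tool_rot: [[0.996, 0.085, -0.0], [0.085, -0.996, 0.0], [-0.0, -0.0, -1.0]]
contact_force: [0.5, -0.5, -1.2]
width: 22.3
gripper_force: 25.0
time_s: 22.05
tcp_pos: [462.6, 342.5, 63.8]
tool_rot: [[0.996, 0.087, 0.001], [0.087, -0.996, 0.001], [0.002, -0.001, -1.0]]
contact_force: [-0.2, -0.1, -0.1]
width: 21.6
gripper_force: 25.0
[[487. 336.  86.]
 [492. 344.  95.]
 [496. 352. 104.]]
```

View pics/s4.png

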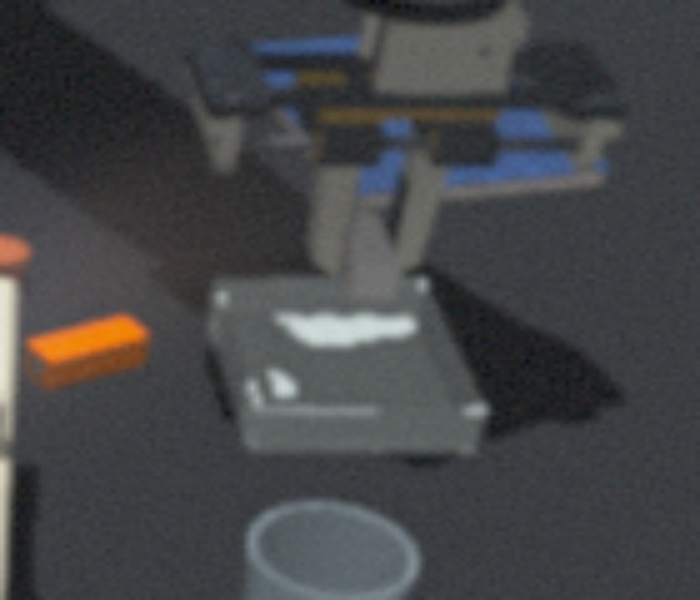

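The picture shows the block held between the fingers at about (375,260) in the crop, over the middle of the tray, with its face at z 86–104 as expected. I lower it.

```bash
python3 -m crank '[[0,0,-3,0],[0,0,-5.5,0],[0,0,-7,0],[0,0,-7.5,0],[0,0,-7.5,0],[0,0,-7.5,0]]'
python3 -m crank '[[0,0,0,0],[0,0,0,0],[0,0,0,0],[0,0,1,0],[0,0,4,0],[0,0,9,0],[0,0,14,0],[0,0,19,0]]' 4.2
python3 - <<'E'
from h import *
p=viewer.get_image("top"); w=cloud(p); x,y,z=np.moveaxis(w,-1,0)
m=(z>15)&(z<40)&(abs(x-462)<50)&(abs(y-342)<42)
T=w[m]; print(len(T),np.median(T,0),cv2.minAreaRect(T[:,:2].astype(np.float32)))
E
```

```text
time_s: 22.75
tcp_pos: [462.4, 342.7, -11.6]
tool_rot: [[0.996, 0.087, 0.001], [0.087, -0.996, 0.001], [0.001, -0.001, -1.0]]
contact_force: [0.2, 0.3, 0.4]
width: 21.9
gripper_force: 25.0
time_s: 23.55
tcp_pos: [461.4, 342.0, 180.0]
tool_rot: [[0.996, 0.087, 0.0], [0.087, -0.996, 0.0], [0.001, -0.0, -1.0]]
contact_force: [0.2, -0.6, 0.3]
width: 42.0
gripper_force: 0.0
42 [450.16850621 332.91940598  22.59437556] ((448.3545227050781, 332.523193359375), (28.064586639404297, 12.11921501159668), 28.875741958618164)
```

```bash
python3 -m crank '[[0.5,-3.5,0,8.3],[1,-7.5,0,16.6],[1.8,-11.5,0,24.9],[2.5,-15.5,0,33.2],[3.2,-19.5,0,41.5],[4,-23.5,0,49.8],[4.5,-27.5,0,58],[5,-31,0,66.4]]' 5 30 >/dev/null
python3 -m crank '[[0,-1.8,0,8.4],[0,-1.8,0,16.9],[0,-1.8,0,16.9],[0,-1.8,0,16.9],[0,-1.8,0,16.9]]'
python3 - <<'E'
from h import *
p=viewer.get_image("top"); w=cloud(p); x,y,z=np.moveaxis(w,-1,0)
m=(z>15)&(z<40)&(abs(x-462)<50)&(abs(y-342)<42)
T=w[m]; print("cell",len(T),np.median(T,0),cv2.minAreaRect(T[:,:2].astype(np.float32)))
m=(z>38)&(z<60)&(np.hypot(x-452,y+320)<64); c,l,st,ce=cv2.connectedComponentsWithStats(m.astype(np.uint8))
for i in range(1,c): Q=w[l==i]; print("pot",len(Q),np.median(Q,0))
p2=viewer.get_image("scene"); w2=cloud(p2); x,y,z=np.moveaxis(w2,-1,0); s=telemetry.sense(); t=np.array(s["tcp_pos"])
m=(abs(x-t[0])<110)&(abs(y-t[1])<60)&(z>t[2]-5)&(z<t[2]+170)
for a in range(0,170,8):
    Q=w2[m&(z>t[2]+a)&(z<=t[2]+a+8)]
    if len(Q): print(a,len(Q),np.percentile(Q[:,:2]-t[:2],[3,97],axis=0).round().tolist())
p3=viewer.get_image("wrist"); w3=cloud(p3); save(p3,"w5"); np.savez("w5",w=w3)
x,y,z=np.moveaxis(w3,-1,0); m=(x>490)&(x<535)&(z>125)&(z<150)&(y>-60)&(y<90); Q=w3[m]
r=cv2.minAreaRect(Q[:,:2].astype(np.float32)); print("bar",len(Q),np.median(Q,0),r,np.percentile(Q,[1,99],axis=0))
E
```

```text
time_s: 24.9
tcp_pos: [511.7, 15.1, 177.3]
tool_rot: [[0.038, 0.999, 0.0], [0.999, -0.038, 0.0], [0.0, 0.0, -1.0]]
contact_force: [0.8, 0.5, 0.6]
width: 49.9
gripper_force: 0.0
cell 194 [463.38235101 340.89314917  24.10660218] ((463.7160339355469, 341.41400146484375), (60.7342414855957, 23.029022216796875), 3.8362820148468018)
pot 102 [ 453.89638944 -295.1578306    47.2677387 ]
pot 113 [ 454.166895   -345.43388588   47.20426244]
16 6 [[-26.0, -7.0], [32.0, 9.0]]
24 26 [[-29.0, -10.0], [40.0, 9.0]]
32 36 [[-27.0, -9.0], [42.0, 9.0]]
40 33 [[-26.0, -9.0], [42.0, 9.0]]
48 29 [[26.0, -11.0], [43.0, 7.0]]
56 33 [[27.0, -11.0], [44.0, 8.0]]
64 31 [[27.0, -11.0], [43.0, 7.0]]
72 29 [[34.0, -11.0], [44.0, 7.0]]
80 3 [[42.0, -2.0], [43.0, 6.0]]
96 1 [[-31.0, -3.0], [-31.0, -3.0]]
104 135 [[-30.0, -36.0], [89.0, 34.0]]
112 160 [[-76.0, -36.0], [88.0, 36.0]]
120 190 [[-79.0, -34.0], [88.0, 36.0]]
128 203 [[-76.0, -35.0], [94.0, 36.0]]
136 197 [[-67.0, -36.0], [96.0, 34.0]]
144 513 [[-71.0, -34.0], [95.0, 32.0]]
152 77 [[-8.0, -21.0], [19.0, 23.0]]
160 79 [[-3.0, -18.0], [18.0, 23.0]]
168 21 [[1.0, -19.0], [18.0, 23.0]]
bar 3087 [510.01073059  22.12486051 141.32970266] ((517.8273315429688, 14.882884979248047), (34.079444885253906, 108.91433715820312), 0.07464239001274109) [[501.78165032 -37.79050237 136.06700864]
 [534.02751496  68.98053547 143.7800985 ]]
```

View pics/w5.png

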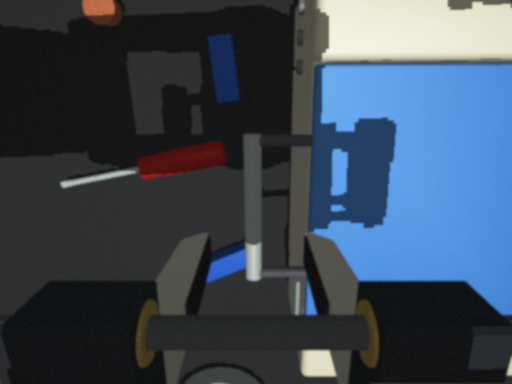

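The picture shows the cell in the tray and both pots in the dish, consistent with the depth measurements. The bar runs from (253,135) to (253,280) and sits between the open fingers. I descend with a narrow opening.

```bash
python3 -m crank '[[-0.3,0,0,0],[-0.3,0,-1.5,0],[-0.3,0,-3,0],[-0.3,0,-4.5,0],[-0.3,0,-6,0],[-0.3,0,-7.2,0],[-0.3,0,-7.4,0],[-0.3,0,-7.4,0]]' 3 20
python3 -m crank '[[0,0,0,0],[0,0,0,0],[0,0,0,0],[0,0,0,0],[0,0,0,0]]' 0.4 25
python3 - <<'E'
from h import *
d=np.load("w5.npz")["w"]; x,y,z=np.moveaxis(d,-1,0)
# marker line fit from all first pictures: upper edge points
P=[]
for n in("top","scene"):
    e=np.load(n+".npz"); w=e["w"]; px=e["px"].astype(int); x,y,z=np.moveaxis(w,-1,0)
    m=(px.max(-1)<115)&(y>130)&(y<147)&(x>655)&(x<726)&(z>140)&(z<200); Q=w[m]; P.append(Q); k=np.polyfit(Q[:,0],Q[:,2],1); print(n,len(Q),np.degrees(np.arctan(-k[0])), np.polyval(k,723))
for n in("top","scene"):
    e=np.load(n+".npz"); w=e["w"]; px=e["px"].astype(int); x,y,z=np.moveaxis(w,-1,0)
    m=(px.max(-1)<115)&(y>130)&(y<147)&(x>625)&(x<655)&(z>165)&(z<210); Q=w[m]; print("tip",len(Q),np.percentile(Q,[3,50,97],axis=0).round())
E
```

```text
time_s: 25.85
tcp_pos: [508.7, 14.7, 102.7]
tool_rot: [[0.035, 0.999, -0.001], [0.999, -0.035, 0.0], [-0.0, -0.001, -1.0]]
contact_force: [0.4, -0.8, 1.2]
width: 29.8
gripper_force: 0.0
time_s: 26.35
tcp_pos: [508.8, 14.7, 103.6]
tool_rot: [[0.035, 0.999, 0.0], [0.999, -0.035, -0.0], [0.0, 0.0, -1.0]]
contact_force: [-3.8, 0.5, 5.9]
width: 11.1
gripper_force: 25.0
top 32 29.152856485599635 140.78108199460905
scene 13 15.308875061906472 143.25428532608908
tip 31 [[637. 134. 181.]
 [643. 140. 184.]
 [651. 147. 188.]]
tip 6 [[636. 135. 186.]
 [639. 140. 188.]
 [641. 145. 190.]]
```

Gripped: width 11 mm, 25 N on the pads. Both trays are filled, so I lift along the arc.

```bash
python3 -m crank '[[0.02,0,0.73,0],[0.09,0,1.46,0],[0.17,0,2.19,0],[0.28,0,2.92,0],[0.41,0,3.64,0],[0.57,-0.02,4.35,0],[0.75,-0.02,5.07,0],[0.96,-0.03,5.77,0]]' - 30
python3 -m crank '[[0.24,0,0.7,0],[0.5,-0.01,1.38,0],[0.78,-0.02,2.06,0],[1.08,-0.03,2.72,0],[1.41,-0.04,3.38,0],[1.76,-0.05,4.03,0],[2.13,-0.06,4.66,0],[2.13,-0.06,4.66,0]]'
python3 - <<'E'
from h import *
A={"top":[],"scene":[]}
for n in A:
    for i in range(6):
        p=viewer.get_image(n); A[n].append(p)
    w=np.nanmedian([cloud(p) for p in A[n]],0); px=np.mean([p["pixels"] for p in A[n]],0)
    x,y,z=np.moveaxis(w,-1,0); np.savez(n+"2",w=w,px=px)
    b=(px[...,2]-px[...,0]>40)&(abs(y-9)<90)&(x>560)&(x<715)&(z>140); Q=w[b]; 
    for _ in range(3):
        C=np.c_[Q[:,:2],np.ones(len(Q))]; k=np.linalg.lstsq(C,Q[:,2],rcond=None)[0]; e=Q[:,2]-C@k; Q=Q[abs(e)<6]
    print(n,"hatch",len(Q),np.degrees(np.arctan(-k[0])),"z at hinge",k@[721,9,1])
    m=(px.max(-1)<120)&(y>130)&(y<148)&(x>630)&(x<726)&(z>139)&(z<200); Q=w[m]; 
    print(" mark",np.round(Q[np.argsort(Q[:,0])]).astype(int).tolist())
s=telemetry.sense(); print(s["tcp_pos"],s["contact_force"],s["width"],s["gripper_force"],s["time_s"])
p=A["scene"][-1]; t=A["top"][-1]
cv2.imwrite("pics/s6.png",np.hstack([cv2.resize(p["pixels"][130:240,180:330],(400,293),interpolation=2),cv2.resize(t["pixels"][100:210,180:330],(400,293),interpolation=2)])[...,::-1])
E
```

```text
time_s: 27.15
tcp_pos: [517.8, 14.4, 161.3]
tool_rot: [[0.035, 0.999, -0.002], [0.999, -0.035, 0.0], [-0.0, -0.002, -1.0]]
contact_force: [-8.6, 0.6, -0.8]
width: 11.2
gripper_force: 30.0
time_s: 27.95
tcp_pos: [538.7, 13.8, 209.4]
tool_rot: [[0.035, 0.999, -0.002], [0.999, -0.035, 0.0], [-0.0, -0.002, -1.0]]
contact_force: [-22.2, -1.5, 10.4]
width: 10.9
gripper_force: 30.0
top hatch 141 71.51301593514596 z at hinge 117.32445120296143
 mark [[637, 141, 186], [637, 139, 186], [637, 144, 185], [637, 137, 185], [637, 146, 185], [638, 139, 190], [639, 144, 188], [639, 141, 188], [639, 136, 187], [639, 146, 187], [641, 139, 189], [641, 146, 188], [641, 144, 188], [641, 141, 188], [642, 136, 188], [644, 147, 187], [645, 142, 186], [645, 139, 186], [645, 137, 185], [645, 144, 185], [647, 137, 184], [648, 145, 183], [648, 140, 184], [648, 142, 182], [650, 142, 182], [650, 137, 182], [651, 140, 182], [654, 138, 181], [654, 140, 180], [656, 141, 179], [657, 138, 178], [658, 136, 173], [659, 141, 177], [660, 138, 177], [661, 137, 171], [663, 136, 176], [663, 139, 175], [666, 139, 173], [669, 1
[... 510 characters left out ...]
hinge 140.28360484682787
 mark [[638, 133, 187], [638, 145, 188], [638, 147, 188], [638, 135, 188], [638, 146, 186], [639, 143, 188], [639, 141, 188], [639, 137, 188], [639, 148, 187], [640, 139, 189], [648, 132, 179], [699, 140, 151], [701, 141, 150], [703, 141, 149], [704, 141, 148], [706, 139, 147], [707, 141, 148], [708, 139, 146], [709, 141, 146], [710, 139, 145], [711, 141, 146], [712, 137, 144], [712, 139, 144], [713, 137, 139], [713, 139, 139], [714, 139, 143], [714, 137, 143], [720, 137, 143], [721, 139, 144], [724, 137, 143], [725, 139, 144], [726, 140, 140]]
[538.20842095  13.82184149 208.6798917 ] [-21.49333075  -0.26362403   9.37940634] 11.234307837684929 30.00319540500641 28.55
```

View pics/s6.png

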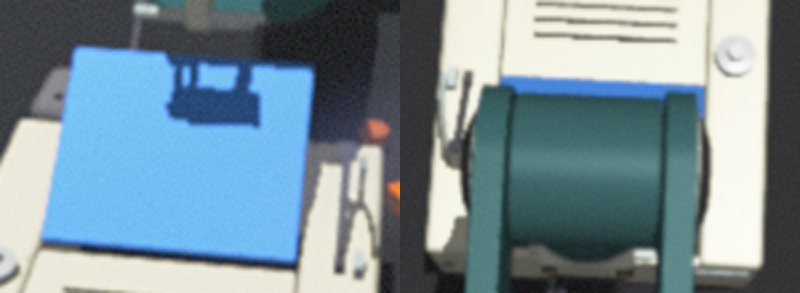

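The hatch measures 29.3° and the marker about 30.8°, fitted along its upper edge from (645,186) to (713,145) in x-z. I raise it a touch and ease the x pull.

```bash
python3 -m crank '[[0,0,0.15,0],[0,0,0.3,0],[0.05,0,0.45,0],[0.05,0,0.5,0],[0.05,0,0.5,0],[0.05,0,0.5,0],[0.05,0,0.5,0],[0.05,0,0.5,0]]'
python3 - <<'E'
from h import *
w=np.nanmedian([cloud(viewer.get_image("scene")) for _ in range(3)],0); px=viewer.get_image("scene")["pixels"].astype(int)
x,y,z=np.moveaxis(w,-1,0); b=(px[...,2]-px[...,0]>40)&(abs(y-9)<90)&(x>560)&(x<715)&(z>140); Q=w[b]
for _ in range(3):
    C=np.c_[Q[:,:2],np.ones(len(Q))]; k=np.linalg.lstsq(C,Q[:,2],rcond=None)[0]; Q=Q[abs(Q[:,2]-C@k)<6]
print(np.degrees(np.arctan(-k[0])))
w=np.load("top2.npz")["w"]; px=np.load("top2.npz")["px"]; x,y,z=np.moveaxis(w,-1,0)
m=(px.max(-1)<120)&(y>135)&(y<143)&(x>652)&(x<711)&(z>139)&(z<200); Q=w[m]
k=cv2.fitLine(Q[:,[0,2]].astype(np.float32),cv2.DIST_HUBER,0,.01,.01).ravel(); print("mark",np.degrees(np.arctan(abs(k[1]/k[0]))))
w=np.load("scene2.npz")["w"]
s=telemetry.sense(); print(s["contact_force"],s["time_s"],s["qvel"])
E
```

```text
time_s: 29.35
tcp_pos: [540.2, 13.8, 212.2]
tool_rot: [[0.035, 0.999, 0.0], [0.999, -0.035, -0.0], [-0.0, 0.0, -1.0]]
contact_force: [1.8, -1.4, -4.2]
width: 10.8
gripper_force: 30.0
30.435422085974686
mark 30.910774
[ 3.08398625 -2.33182078 -4.89241538] 29.55 [-0.02688761 -0.05404646 -0.00443775  0.06647431 -0.08248113 -0.00550475]
```

```bash
python3 -m crank '[[0,0,0.1,0],[0,0,0.1,0],[0,0,0.1,0],[0,0,0.1,0],[0,0,0.1,0],[0,0,0.1,0]]'; python3 -c "
from rig import order; print(order.hand_in())"
```

```text
time_s: 30.15
tcp_pos: [540.7, 13.8, 213.0]
tool_rot: [[0.035, 0.999, 0.001], [0.999, -0.035, -0.0], [0.0, 0.001, -1.0]]
contact_force: [8.8, -2.2, -9.4]
width: 10.7
gripper_force: 30.0
the job is handed in; nothing more can be done
None
```

I handed the job in at about 30 s, and the hand-in returned no verdict: both pots are in the dish, the cell block is in the tray, and the hatch is held by its bar at about 30.5° against the marker's 30.9°, within the 4.5° tolerance.

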